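# Photo scale and sample carousel

### The arm

A 6-joint arm with a two-finger parallel gripper is mounted at the origin on a cart in front of the work surface, level with it; the furniture and walls round the work are solid. World frame = base frame: x ahead of the robot, y to its left, z up, the work surface at z = 0. Lengths are in m, angles in rad, forces in N, time in s.
With the tool pointing down it reaches from about 0.425 to 0.925 m from the base axis. Payload 12.5 kg.
Tool frame: the origin (TCP) lies midway between the tips of the shut fingers; the grasp point (between the pads) lies 19 mm behind it; z points along the fingers, y is the direction in which the jaws open and shut (so a half turn about z gives the same grasp; the last joint's range is limited). The gripper opens to 85 mm and grips with 20 to 120 N. Pads are 22 mm wide; open, the fingers measure 114 mm over their backs; the gripper's body (76 mm by 85 mm) begins 54 mm behind the grasp point. The pads swing forward as they close: fully open they stand 13 mm farther back than shut.
Start: joints at [-1.389, 0.491, 1.559, -0, 1.092, -0.106], TCP at [0.177, -0.599, 0.231] pointing down, gripper open.
Joint ranges: [-3.1, 3.1], [-0.84, 2.19], [0.05, 2.79], [-1.13, 4.28], [0.06, 2.93], [-2.69, 2.69]. Speed limits (rad/s): [2.22, 2.22, 2.79, 3.14, 3.14, 3.14].

### API

Orientations are given as a rotation vector (axis times angle).
In Python, from workcell import r, get_image, camera_info, spotter gives the robot as it stands.
- The arm moves only by the tool play_rows, never from a script. Its argument "deltas" is one flat list of numbers, 5 for each row, row after row: the shift along the tool's x, y, z in mm, then the turn about the tool's z in rad, then the opening, from -1 (shut) to 1 (fully open). In form: [x, y, z, roll, gripper, x, y, z, roll, gripper, ...]. A call has 1 to 12 rows; each row shifts and turns the commanded pose from where the row before left it, along the tool's axes as they then stand; what a row does not reach is not made up. A row lasts 1/12 s, in which the tool goes at most 41.7 mm and 7.16 degrees, less where a joint would pass 70% of its speed; a pose out of reach is approached as far as the arm can. A call with a gripper value outside its range is refused whole. The fingers move at their own pace and stop on an object; the grip force is fixed at half the most. Time passes only in rows, so rows that do not move let the fingers close. It gives the time, the measured TCP pose, the force and the opening at its end, in the units of the state.
- r.sense(): the state, without advancing time (a new reading comes with each control period).
- get_image(name): name is "side" or "top" or "wrist"; returns the picture (480x640x3 uint8, blue, green, red); there is no depth.
- camera_info(name): a dict with "fov_y" (degrees; the focal length in pixels is half the picture's height over the tangent of half this angle, whatever the lens; pixels are square), "cx", "cy" (the principal point, pixels), "k1" (the pictures are not rectified: a ray, as slopes to the right and down, at radius r is drawn at 1 + k1 r^2 times it, then the intrinsics apply), "extrinsics" (4x4, takes a point from camera to world coordinates). Camera axes: x right, y up, looking along -z (the intrinsics and any distortion apply to the point x, -y, -z); pixel columns grow to the right and rows downward; lengths in m; the calibration is good to about 2 mm. A picture is of the moment at which its call begins: read the wrist's pose just before it. camera_info takes no time and is no camera call; for the wrist camera it gives the pose at the moment of the call.
- r.finish_job(): hands the job in, once; it reports no verdict.
Trained networks look in the newest picture that a camera, given by its name, has taken for a name from the list of things; names that differ only in an ending like _2 or _b are one class to them, and where a whole thing is asked for, a point or a joint stands for the part that bears it (a point fixed in the world has none). Each returns a list of dicts, best first, with "confidence" (0 to 1); they miss things now and then, are a little off and sometimes report something else, mostly with a low value. They report only what shows in the picture. A call takes as long as a camera call. They do not tell look-alikes from the thing itself.
- spotter.trace(camera, name): "region" (480x640 bool, what is visible of it) and "box" ([left, top, width, height] in pixels, round what is visible of it).
- spotter.pinpoint(camera, name): "xy" ([column, row] in pixels: a listed point, or the origin of a listed thing).
The state is a dict: "time_s": time; "joint_positions": joint angles; "joint_vel": joint speeds; "joint_efforts": joint torques, N m; "ee_pos": TCP position; "tcp_rot": TCP orientation; "contact_force": force on the tool from outside, world axes, zero at the start; "ft_torque": the same for the moment, N m; "finger_gap": finger opening in m.
Only numpy, scipy, OpenCV 4.12 (cv2) and the standard library are available. Lean on these libraries where they do the work, as an engineer would, in place of code of your own. Each camera call takes 0.05 s, during which the arm holds its last target. There are 200 camera calls.

### The job

Set up the record photograph: lay the white scale bar flat on the worktop with its chequered long edge flush against the front edge of the carousel's stand, centred on the yellow mark, and let go of it. Then turn the carousel by the blue grip on its post, gently and without touching what stands on it, until the lime-lidded tub stands straight behind the yellow mark. Finish still gripping the blue grip, holding the carousel still; leave the specimen cup where it is.

Things in the scene. Friction and masses are not known exactly. Their poses are not given: they have to be found in the camera images.
- stand: The carousel's fixed aluminium stand: a square plate 200 x 200 mm, 12 mm thick. Origin at the centre of its underside, on the carousel's axis; z up; -x is its front. The front edge is the face at x = -100 mm of this frame, and a yellow mark 6 mm wide sits at its middle (y = 0). A white disc 180 mm in diameter with a dark mat turns on top, its upper side 22 mm above the worktop.
- carousel: The turning part: white disc 180 mm in diameter with a dark mat, and on its axis a steel post carrying the blue grip. Origin on the axis at worktop height, same place as the stand's; it turns about the upright z axis only, either way, up to 3.1 rad from the angle at which its x axis matches the stand's, with light friction (about 0.05 N m), and stays where it is left.
- turn_grip (a point): Centre of the blue grip, 120 mm above the worktop, axes turning with the disc. The grip is an upright plate 52 mm long (x), 12 mm thick (y), 40 mm tall; its underside is at 100 mm. The objects on the disc reach up to 76 mm above the worktop.
- scale: Loose white scale bar, 120 mm long (its y), 50 mm wide (its x), 8 mm thick, 0.12 kg, with a black grip rib standing on it. Origin at the centre of its underside, z up. The chequered straight edge is the long side at x = +25 mm. The rib is 12 mm thick (its y, centred at y = 0), runs from x = -23 to +11 mm, and its top is 47 mm above the bar's underside. Laid properly its frame is turned as the stand's, 125 mm in front of the stand's origin.
- edge_left (a point): Point on the scale bar's chequered edge, 55 mm to the +y side of its middle, 4 mm above its underside.
- edge_right (a point): Point on the scale bar's chequered edge, 55 mm to the -y side of its middle, 4 mm above its underside.
- lime_tub: The marked jar: white tub with a lime-green lid, 49 mm in diameter, 30 mm tall, loose on the disc with its centre about 62 mm from the axis. Origin at the centre of its underside. It rides with the disc by friction.
- white_jar: Open white jar, 48 mm in diameter, 54 mm tall, loose on the disc about 62 mm from the axis. Origin at the centre of its underside.
- sherd_a: Brown pottery sherd, 37 x 43 x 11 mm, loose on the disc about 62 mm from the axis. Origin at the centre of its underside.
- sherd_b: Brown pottery sherd, 34 x 39 x 12 mm, loose at the rear of the disc about 62 mm from the axis. Origin at the centre of its underside.
- cup: Bystander: clear specimen cup, 53 mm in diameter, 72 mm tall, on the worktop far left of the carousel. Origin at the centre of its underside.
Not all that is in view belongs to the job. Leave any pink, purple or turquoise look-alike of the sherd_b alone.

How it is judged:
By the outcome, as a careful person would: the job done as asked, in the order asked, and still so for the second after the job is handed in, while the arm keeps its last pose, push and grip.
It also fails if it takes over 48 s, if anything falls off the work surface, if the arm or the gripper's body presses on something with over 40 N, if the wrist force passes 120 N, or if a joint passes its speed limit or range.

## Working session

There is one attempt and no reset: what is moved stays moved. The work goes in short steps, Python scripts to look and compute and a tool call to move; the robot and the scene stay as the last step left them, time stands still between calls to the robot, and variables do not carry over. Pictures are saved under pics/ and viewed, about 8 in all and at most 12, crops included, and the job is handed in when it is done.

Besides the shell and the picture viewer there is one more tool, called after ">>>" in YAML: its name, and indented under it one key for each argument. play_rows: Moves the arm, as the interface text tells. Its arguments: {"type":"object","properties":{"deltas":{"type":"array"}},"required":["deltas"]}

```bash
mkdir -p pics
cat > h.py <<'E'
import numpy as np, cv2
from workcell import r, get_image, camera_info, spotter
def cam(n):
    c=camera_info(n); f=240/np.tan(np.radians(c["fov_y"])/2)
    K=np.array([[f,0,c["cx"]],[0,f,c["cy"]],[0,0,1.]]); return K,np.array([c["k1"],0,0,0.]),np.array(c["extrinsics"])
def ray(n,xy,C=None):
    K,D,E=C or cam(n)
    p=cv2.undistortPoints(np.array(xy,float).reshape(-1,1,2),K,D).reshape(-1,2)
    d=np.c_[p[:,0],-p[:,1],-np.ones(len(p))]@E[:3,:3].T
    return E[:3,3],d
def onz(n,xy,z,C=None):
    o,d=ray(n,xy,C); return o+d*((z-o[2])/d[:,2])[:,None]
def proj(n,P,C=None):
    K,D,E=C or cam(n)
    q=(np.array(P,float).reshape(-1,3)-E[:3,3])@E[:3,:3]; q=q*[1,-1,-1]
    return cv2.projectPoints(q.reshape(-1,1,3),np.zeros(3),np.zeros(3),K,D)[0].reshape(-1,2)
E
python3 - <<'E'
from h import *
for n in ("top","side"):
    im=get_image(n); cv2.imwrite(f"pics/{n}0.png",im)
    print(n,camera_info(n)["extrinsics"])
    Z=dict(stand=0,turn_grip=.12,scale=0,edge_left=.004,edge_right=.004,lime_tub=.022,white_jar=.022,sherd_a=.022,cup=0)
    for k,z in Z.items():
        for d in spotter.pinpoint(n,k)[:2]: print(k,round(d["confidence"],2),np.round(d["xy"],1),onz(n,d["xy"],z).round(4))
print(r.sense())
E
```

```text
top [[ 0.02721057  0.98377415 -0.17733586  0.35182293]
 [-0.9992977   0.031342    0.02053724  0.18593945]
 [ 0.02576207  0.17665249  0.98393608  1.21739106]
 [ 0.          0.          0.          1.        ]]
stand 0.92 [345.  234.5] [[0.5964 0.1103 0.    ]]
turn_grip 0.97 [346.2 223.6] [[0.5933 0.1159 0.12  ]]
scale 0.76 [205.5 291.4] [[0.4691 0.3921 0.    ]]
edge_left 0.67 [230.5 305.6] [[0.4415 0.3394 0.004 ]]
edge_right 0.76 [173.9 302.1] [[0.4453 0.4534 0.004 ]]
lime_tub 0.66 [323.9 257.8] [[0.5424 0.1536 0.022 ]]
white_jar 0.6 [365.2 254.4] [[0.552  0.0696 0.022 ]]
white_jar 0.56 [230.3 306.3] [[0.4388 0.3375 0.022 ]]
sherd_a 0.86 [311.9 232.9] [[0.5931 0.1794 0.022 ]]
sherd_a 0.68 [366.1 256.9] [[0.5469 0.0677 0.022 ]]
cup 0.81 [181.1 216.6] [[0.6233 0.452  0.    ]]
side [[ 0.93430765  0.16816183 -0.31431007  0.2516734 ]
 [-0.35578803  0.38549144 -0.85135846 -0.63001058]
 [-0.02200216  0.90725848  0.41999756  0.50811222]
 [ 0.          0.          0.          1.        ]]
stand 0.59 [353. 297.] [[0.59   0.1154 0.    ]]
turn_grip 0.76 [354.5 244.1] [[0.5891 0.1084 0.12  ]]
turn
[... 533 characters left out ...]
e_s': 1.0, 'joint_positions': array([-1.38862466e+00,  4.90868448e-01,  1.55889785e+00, -3.41584462e-05,
        1.09170468e+00, -1.05609317e-01]), 'joint_vel': array([ 4.65280440e-04,  4.37690264e-04,  4.38815859e-05, -3.61335245e-03,
       -1.61662953e-03, -1.47936034e-03]), 'joint_efforts': array([ 1.03630904e-03, -6.18278575e+01, -2.61843342e+01, -2.66013984e-06,
        4.26942743e-04, -3.22889790e-06]), 'ee_pos': array([ 0.17740199, -0.59930863,  0.2313473 ]), 'tcp_rot': array([ 3.10900120e+00,  4.50493904e-01, -4.02654333e-05]), 'contact_force': array([0.73084045, 0.48070082, 1.06953568]), 'ft_torque': array([-0.05562483, -0.01875097, -0.01280127]), 'finger_gap': 0.08495141762829811}
```

Run:
```python
import cv2
a=cv2.imread("pics/top0.png")[170:350,130:430]; cv2.imwrite("pics/a.png",cv2.resize(a,None,fx=2.66,fy=2.66,interpolation=cv2.INTER_CUBIC))
a=cv2.imread("pics/side0.png")[180:400,210:490]; cv2.imwrite("pics/b.png",cv2.resize(a,None,fx=2.7,fy=2.7,interpolation=cv2.INTER_CUBIC))
```

```text
(no output)
```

View pics/a.png

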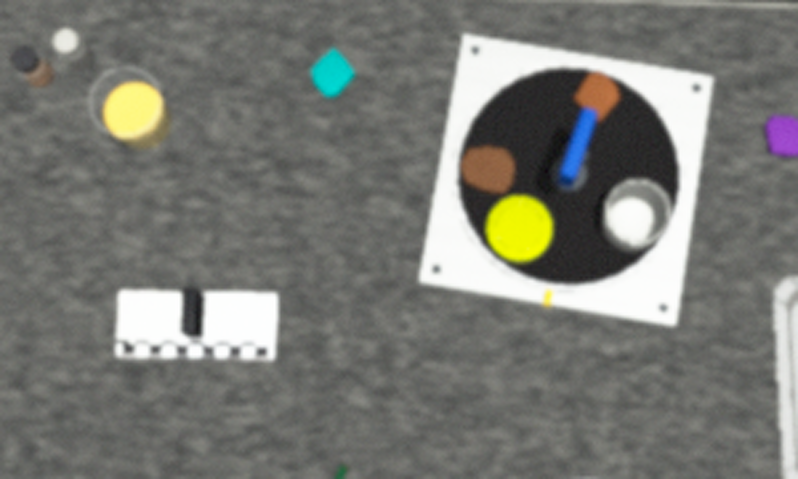

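View pics/b.png

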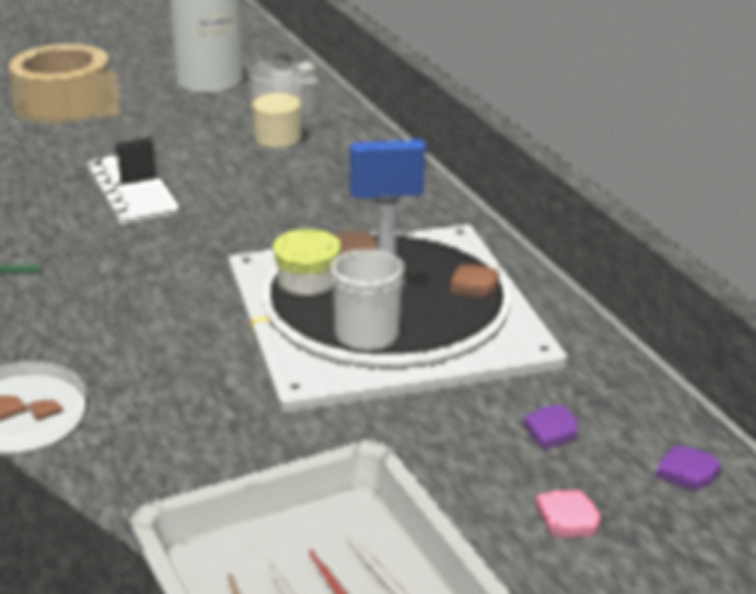

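Top crop (full px = crop/2.66 + (130,170)): the scale is at about (204,291), chequers toward the robot, so it needs a half turn. The stand is at (345,234), yaw about −0.16. The lime tub is at (325,256), left of the yellow mark at (336,282). The side crop confirms the layout. Next I measure precisely.

```bash
cat > m.py <<'E'
from h import *
from scipy.optimize import least_squares
def quad(n,im,name,z,L,W,C=None):
    """min-area rectangle of a white plate traced by the network, corners at height z -> centre, yaw, size"""
    t=spotter.trace(n,name)
    if not t: return None
    m=t[0]["region"].astype(np.uint8)
    cs,_=cv2.findContours(m,cv2.RETR_EXTERNAL,cv2.CHAIN_APPROX_NONE)
    c=max(cs,key=cv2.contourArea).reshape(-1,2)
    P=onz(n,c,z,C)[:,:2]
    (cx,cy),(w,h),a=cv2.minAreaRect((P*1000).astype(np.float32))
    return t[0]["confidence"],cx,cy,w,h,a
E
python3 - <<'E'
from m import *
for n in ("top","side"):
    im=get_image(n)
    print(n,"stand",quad(n,im,"stand",.012,0,0)); print("scale",quad(n,im,"scale",.008,0,0))
    hsv=cv2.cvtColor(im,cv2.COLOR_BGR2HSV)
    def blob(lo,hi,box):
        m=cv2.inRange(hsv,lo,hi); k=np.zeros_like(m); x0,y0,x1,y1=box; k[y0:y1,x0:x1]=m[y0:y1,x0:x1]
        y,x=np.nonzero(k); return np.c_[x,y]
    B={"top":(270,170,430,320),"side":(280,220,480,350)}[n]
    bl=blob((105,120,60),(130,255,255),B); 
    P=onz(n,bl,.14 if n=="top" else .12); mu=P.mean(0); e=np.linalg.svd(P[:,:2]-mu[:2])[2][0]; print("blue",len(bl),mu,np.arctan2(e[1],e[0]))
    ye=blob((20,100,120),(27,255,255),{"top":(325,270,350,295),"side":(295,290,315,305)}[n]); 
    if len(ye): print("yellow",len(ye),ye.mean(0),onz(n,[ye.mean(0)],.012))
    li=blob((28,120,100),(36,255,255),B); (c,rad)=cv2.minEnclosingCircle(li.astype(np.float32)); print("lime",len(li),c,rad,li.mean(0),onz(n,[li.mean(0)],.052))
E
```

```text
top stand (0.94, 589.3912353515625, 114.77915954589844, 200.1119842529297, 200.19223022460938, 81.97547149658203)
scale (0.77, 469.1519470214844, 394.1875915527344, 52.6125373840332, 119.80858612060547, 0.21864759922027588)
blue 231 [0.58663026 0.11660061 0.14      ] 2.833417927761257
yellow 4 [335.   283.75] [[0.49127931 0.129313   0.012     ]]
lime 546 (328.5, 263.0) 21.360109329223633 [324.90659341 255.76190476] [[0.54173301 0.15247755 0.052     ]]
side stand (0.82, 601.680908203125, 198.61215209960938, 394.8842468261719, 207.14105224609375, 80.34748840332031)
scale (0.56, 467.02020263671875, 407.5240783691406, 174.14163208007812, 62.47507858276367, 83.03546142578125)
blue 506 [0.59135856 0.11925352 0.12      ] -2.073207316195864
lime 20 (322.0, 274.5) 9.013978004455566 [321.25 276.05] [[0.53019206 0.1328616  0.052     ]]
```

>>> play_rows:
  deltas: [31.2,-23.3,0,0,1,31.2,-23.3,0,0,1,31.2,-23.3,0,0,1,31.2,-23.3,0,0,1,31.2,-23.3,0,0,1,31.2,-23.3,0,0,1,31.2,-23.3,0,0,1,31.2,-23.3,0,0,1,31.2,-23.3,0,0,1,31.2,-23.3,0,0,1,31.2,-23.3,0,0,1,31.2,-23.3,0,0,1]

```text
time_s: 2.3
ee_pos: [0.4579, -0.2232, 0.2315]
tcp_rot: [3.109, 0.45, 0.001]
contact_force: [1.0, -0.5, -0.2]
finger_gap: 0.0853
```

>>> play_rows:
  deltas: [31.2,-23.3,0,0,1,31.2,-23.3,0,0,1,31.2,-23.3,0,0,1,31.2,-23.3,0,0,1,5.2,-38,0,0,1,5.2,-38,0,0,1,5.2,-38,0,0,1,5.2,-38,0,0,1,5.2,-38,0,0,1,5.2,-38,0,0,1,5.2,-38,0,0,1,5.2,-38,0,0,1]

```text
time_s: 3.3
ee_pos: [0.5033, 0.205, 0.2315]
tcp_rot: [3.109, 0.451, 0.001]
contact_force: [0.7, -0.2, 0.2]
finger_gap: 0.0856
```

>>> play_rows:
  deltas: [5.2,-38,0,0,1,5.2,-38,0,0,1,5.2,-38,0,0,1,5.2,-38,0,0,1,5.2,-38,0,0,1,0,0,0,0.096,1,0,0,0,0.096,1,0,0,0,0.096,1,0,0,0,0,1]

```text
time_s: 4.05
ee_pos: [0.4747, 0.393, 0.2311]
tcp_rot: [3.141, -0.006, -0.0]
contact_force: [0.1, 0.1, -0.0]
finger_gap: 0.0855
```

```bash
cat >> m.py <<'E'
def st():
    s=r.sense(); v=s["tcp_rot"]; R=cv2.Rodrigues(np.array(v))[0]
    return s, np.arctan2(R[1,0],R[0,0])
def to(x,y,z,th):
    s,t=st(); d=np.array([x,y,z])-s["ee_pos"]*1000
    c,q=np.cos(t),np.sin(t)
    print("t %.2f pos %s th %.4f F %s gap %.4f"%(s["time_s"],(s["ee_pos"]*1000).round(1),t,s["contact_force"].round(1),s["finger_gap"]))
    print("delta tool:",np.round([c*d[0]+q*d[1],q*d[0]-c*d[1],-d[2],(t-th+np.pi)%(2*np.pi)-np.pi],4))
E
python3 - <<'E'
from m import *
to(475,394,120,0)
print(r.sense()["joint_positions"].round(3))
C=cam("wrist"); im=get_image("wrist"); cv2.imwrite("pics/w1.png",im); print(C[2].round(3))
for k,z in dict(scale=0,edge_left=.004,edge_right=.004).items():
    for d in spotter.pinpoint("wrist",k)[:2]: print(k,round(d["confidence"],2),np.round(d["xy"],1),onz("wrist",d["xy"],z,C).round(4))
print(quad("wrist",im,"scale",.008,0,0,C))
E
```

```text
t 4.05 pos [474.7 393.  231.1] th -0.0039 F [ 0.1  0.1 -0. ] gap 0.0855
delta tool: [ 3.04700e-01 -9.72200e-01  1.11122e+02 -3.90000e-03]
[ 0.584  0.479  1.581 -0.     1.082  2.159]
[[-0.004  0.953  0.302  0.552]
 [-1.    -0.004 -0.001  0.392]
 [-0.    -0.302  0.953  0.374]
 [ 0.     0.     0.     1.   ]]
scale 0.78 [314.4 214.2] [[0.4653 0.3925 0.    ]]
edge_left 0.79 [362.9 235. ] [[0.4417 0.3373 0.004 ]]
edge_right 0.62 [263.5 232. ] [[0.4457 0.4505 0.004 ]]
(0.85, 467.9523620605469, 394.9583435058594, 119.38239288330078, 52.03202438354492, 89.81181335449219)
```

View pics/w1.png

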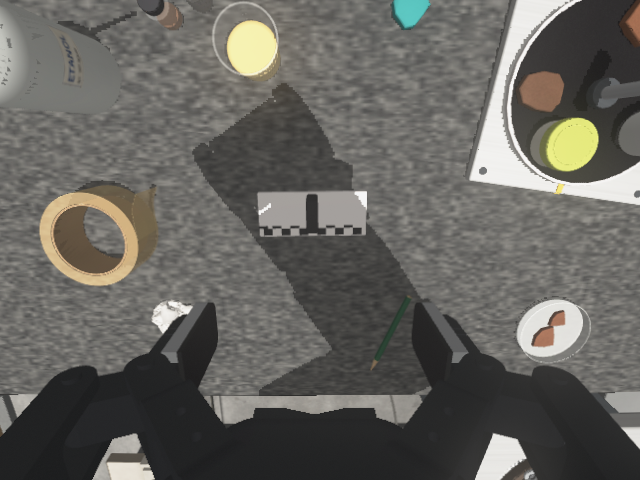

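The wrist picture shows the scale at (312,214), rib upright, chequers toward the robot; around it is clear for the fingers. Both cameras agree to within 1–2 mm. Descend and grip.

>>> play_rows:
  deltas: [0,-1.5,36,0,1,0,0,36,0,1,0,0,36,0,1,0,0,36,0,1,0,0,36,0,1,0,0,25,0,1,0,0,12,0,1,0,0,0,0,1,0,0,0,0,-1,0,0,0,0,-1,0,0,0,0,-1,0,0,0,0,-1]

```text
time_s: 5.3
ee_pos: [0.4755, 0.3946, 0.0158]
tcp_rot: [-3.14, 0.0, -0.003]
contact_force: [-1.0, -0.1, -0.7]
finger_gap: 0.0387
```

>>> play_rows:
  deltas: [0,0,0,0,-1,0,0,0,0,-1,0,0,0,0,-1,0,0,0,0,-1,0,0,0,0,-1,0,0,0,0,-1]

```text
time_s: 5.8
ee_pos: [0.4752, 0.3945, 0.0151]
tcp_rot: [-3.141, 0.0, -0.002]
contact_force: [-1.2, -0.8, 5.6]
finger_gap: 0.0112
```

>>> play_rows:
  deltas: [0,0,-10,0,-1,0,0,-25,0,-1,0,0,-30,0,-1,0,0,-25,0,-1,-4.1,12.3,-10,0,-1,-4.1,36,0,0,-1,-4.1,36,0,0,-1,-4.1,36,0,0,-1,-4.1,36,0,0,-1,-4.1,36,0,0,-1,-4.1,36,0,0,-1,-2.2,31,0,0,-1]

```text
time_s: 6.8
ee_pos: [0.4431, 0.1331, 0.1149]
tcp_rot: [3.141, -0.0, 0.0]
contact_force: [0.7, 0.6, -0.3]
finger_gap: 0.0109
```

>>> play_rows:
  deltas: [0,0,0,-0.12,-1,0,0,0,-0.12,-1,0,0,0,-0.12,-1,0,0,0,-0.12,-1,0,0,0,-0.12,-1,0,0,0,-0.12,-1,0,0,0,-0.12,-1,0,0,0,-0.12,-1,0,0,0,-0.12,-1,0,0,0,-0.12,-1,0,0,0,-0.12,-1,0,0,0,-0.12,-1]

```text
time_s: 7.8
ee_pos: [0.4439, 0.1349, 0.1148]
tcp_rot: [2.356, 2.078, 0.0]
contact_force: [0.3, -0.1, -0.9]
finger_gap: 0.0113
```

>>> play_rows:
  deltas: [0,0,0,-0.12,-1,0,0,0,-0.12,-1,0,0,0,-0.12,-1,0,0,0,-0.12,-1,0,0,0,-0.12,-1,0,0,0,-0.12,-1,0,0,0,-0.12,-1,0,0,0,-0.12,-1,0,0,0,-0.12,-1,0,0,0,-0.12,-1,0,0,0,-0.12,-1,0,0,0,-0.12,-1]

```text
time_s: 8.8
ee_pos: [0.4439, 0.1349, 0.1148]
tcp_rot: [0.401, 3.116, -0.0]
contact_force: [-0.3, -0.4, -0.7]
finger_gap: 0.0115
```

>>> play_rows:
  deltas: [0,0,0,-0.12,-1,0,0,0,0,-1,0,0,0,0,-1]

```text
time_s: 9.05
ee_pos: [0.4439, 0.1349, 0.1147]
tcp_rot: [0.228, 3.133, 0.0]
contact_force: [-0.4, 1.2, -1.7]
finger_gap: 0.0116
```

Run:
```python
from m import *
to(444.3,135.2,60,np.pi-.14)
print(r.sense()["joint_positions"].round(3))
C=cam("wrist"); im=get_image("wrist"); cv2.imwrite("pics/w2.png",im)
for k,z in dict(scale=.102,edge_left=.106,edge_right=.106,stand=0,lime_tub=.022).items():
    for d in spotter.pinpoint("wrist",k)[:2]: print(k,round(d["confidence"],2),np.round(d["xy"],1),onz("wrist",d["xy"],z,C).round(4))
print(quad("wrist",im,"stand",.012,0,0,C))
get_image("top"); print(quad("top",im,"scale",.108,0,0));
```

```text
t 9.05 pos [443.9 134.9 114.7] th 2.9960 F [-0.4  1.2 -1.7] gap 0.0116
delta tool: [-3.59900e-01  3.23400e-01  5.46656e+01 -5.60000e-03]
[ 0.153  0.442  2.067 -0.     0.631 -1.273]
scale 0.82 [317.1 306.3] [[0.4508 0.1349 0.102 ]]
edge_left 0.57 [418.3 351.5] [[0.4827 0.184  0.106 ]]
edge_right 0.63 [210.4 350.7] [[0.4664 0.076  0.106 ]]
stand 0.65 [321.4 386.8] [[0.5895 0.1198 0.    ]]
(0.56, 589.7854614257812, 113.53506469726562, 38.326873779296875, 35.82674789428711, 77.4690933227539)
None
```

View pics/w2.png

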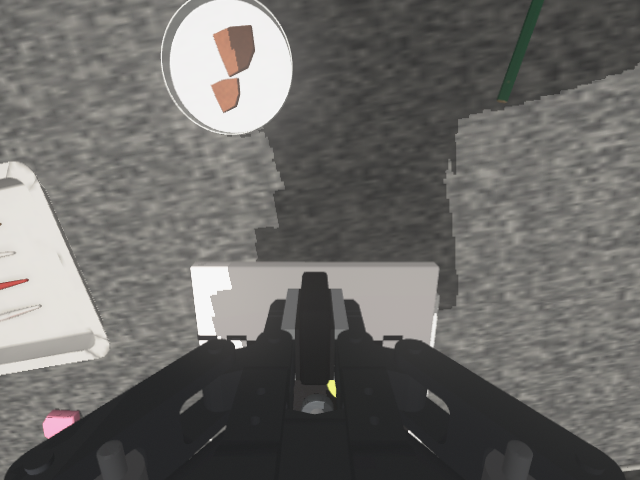

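>>> play_rows:
  deltas: [-0.4,0.4,15,-0.006,-1,0,0,25,0,-1,0,0,25,0,-1,0,0,18,0,-1,0,0,10,0,-1,0,0,4,0,-1,0,0,2,0,-1,0,0,0.8,0,-1,-4,0,0,0,-1,-4,0,0,0,-1,-2,0,0,0,-1,0,0,0,0,-1]

```text
time_s: 10.5
ee_pos: [0.4557, 0.1339, 0.0151]
tcp_rot: [0.213, 3.132, 0.001]
contact_force: [2.5, -0.9, 5.0]
finger_gap: 0.0111
```

Run:
```python
from m import *
to(459.2,133.1,15,np.pi-.14)
for n in ("top","side"):
    im=get_image(n); cv2.imwrite(f"pics/{n}1.png",im)
    for k,z in dict(edge_left=.004,edge_right=.004,scale=0).items():
        for d in spotter.pinpoint(n,k)[:1]: print(n,k,round(d["confidence"],2),np.round(d["xy"],1),onz(n,d["xy"],z).round(4))
a=cv2.imread("pics/side1.png")[270:340,240:360]; cv2.imwrite("pics/c.png",cv2.resize(a,None,fx=6,fy=6,interpolation=cv2.INTER_CUBIC))
```

```text
t 10.50 pos [455.7 133.9  15.1] th 3.0056 F [ 2.5 -0.9  5. ] gap 0.0111
delta tool: [-3.6136 -0.3358  0.1123  0.004 ]
top edge_right 0.41 [342.9 239.4] [[0.5851 0.1147 0.004 ]]
side edge_left 0.74 [297.2 287.7] [[0.4967 0.1869 0.004 ]]
side edge_right 0.96 [307.7 319.8] [[0.4784 0.0697 0.004 ]]
side scale 0.86 [285.3 307.4] [[0.4541 0.1315 0.    ]]
```

View pics/c.png

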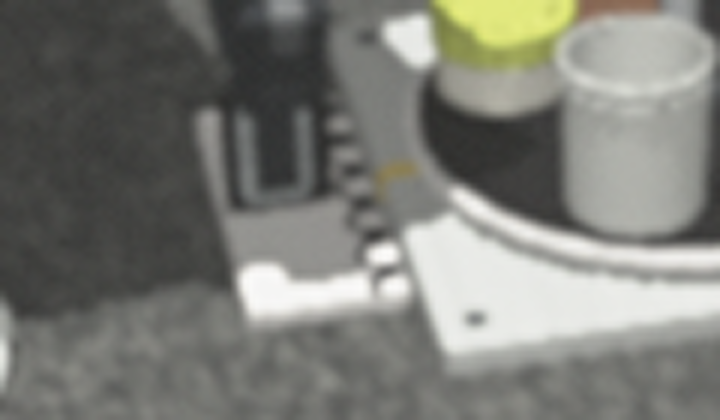

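Side crop: the bar lies flat, with the chequered edge parallel to the stand at a small gap, mark at about (306,298). Now I push gently.

>>> play_rows:
  deltas: [-1,0,0,0,-1,-1,0,0,0,-1,-0.5,0,0,0,-1,0,0,0,0,-1]

```text
time_s: 11.23
ee_pos: [0.4557, 0.1339, 0.015]
tcp_rot: [-0.213, -3.133, 0.0]
contact_force: [-5.3, 5.0, 12.5]
finger_gap: 0.0111
```

>>> play_rows:
  deltas: [-0.5,0,0,0,-1,-0.5,0,0,0,-1,0,0,0,0,-1]

```text
time_s: 11.48
ee_pos: [0.456, 0.1337, 0.0151]
tcp_rot: [-0.213, -3.132, 0.001]
contact_force: [-9.2, 5.5, 14.7]
finger_gap: 0.0113
```

Run:
```python
from m import *
to(459.2,133.1,15,np.pi-.14)
im=get_image("side")
P=onz("side",[[306.2,298.3]],.012); print("mark",P)
for k in ("edge_left","edge_right"):
    d=spotter.pinpoint("side",k)[0]; print(k,d["confidence"],d["xy"],onz("side",d["xy"],.004))
```

```text
t 11.48 pos [456.  133.7  15.1] th 3.0060 F [-9.2  5.5 14.7] gap 0.0113
delta tool: [-3.2338 -0.1788  0.0613  0.0044]
mark [[0.49640503 0.12880835 0.012     ]]
edge_left 0.22 [347.3, 305.7] [[0.56434115 0.08504311 0.004     ]]
edge_right 0.65 [307.7, 320.4] [[0.47780476 0.06787309 0.004     ]]
```

>>> play_rows:
  deltas: [0,0,-0.5,0,-1,0,0,-0.5,0,-1,0,0,-0.3,0,-1,0,0,0,0,-1]

```text
time_s: 11.97
ee_pos: [0.4578, 0.1334, 0.0158]
tcp_rot: [0.213, 3.134, -0.0]
contact_force: [-1.0, -0.3, -0.8]
finger_gap: 0.0114
```

Run:
```python
from m import *
to(459.2,133.1,15,np.pi-.14)
im=get_image("side")
def w(c,y,p): # pose->world
    p=np.array(p,float); a=np.array([[np.cos(y),-np.sin(y),0],[np.sin(y),np.cos(y),0],[0,0,1]]); return p@a.T+c
a=im[270:345,240:360].copy(); a=cv2.resize(a,None,fx=6,fy=6,interpolation=cv2.INTER_CUBIC)
raw=a.copy()
def draw(P,col):
    q=((proj("side",P)-[240,270]+.5)*6).astype(int); cv2.polylines(a,[q.reshape(-1,1,2)],True,col,1)
s=np.array([.5894,.1148,0]); h=.1
draw(w(s,-.14,[[-h,-h,.012],[h,-h,.012],[h,h,.012],[-h,h,.012]]),(0,0,255))
draw(w(s,-.14,[[-h,-h,0],[-h,h,0],[-h,h,.012],[-h,-h,.012]]),(0,0,255))
draw(w(s,-.14,[[-.15,-.06,.008],[-h,-.06,.008],[-h,.06,.008],[-.15,.06,.008]]),(0,255,0))
cv2.imwrite("pics/d.png",np.vstack([a[:,:],raw])[:, :][:900]); 
cv2.imwrite("pics/d.png",cv2.resize(np.hstack([raw[60:390,100:480],a[60:390,100:480]]),(800,347)))
```

```text
t 11.97 pos [457.8 133.4  15.8] th 3.0057 F [-1.  -0.3 -0.8] gap 0.0114
delta tool: [-1.4073 -0.0945  0.7508  0.0041]
```

View pics/d.png

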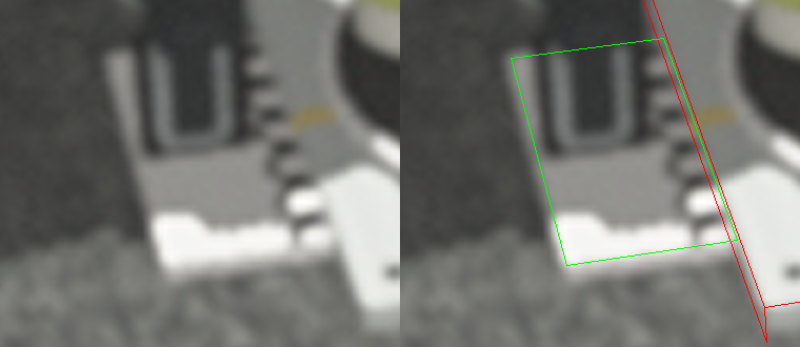

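It was table stiction from pressing down; now it is free and a 1–2 mm gap remains. I keep pushing lightly at this height.

>>> play_rows:
  deltas: [-0.5,0,0,0,-1,-0.5,0,0,0,-1,-0.5,0,0,0,-1,0,0,0,0,-1]

```text
time_s: 12.35
ee_pos: [0.4581, 0.1332, 0.0155]
tcp_rot: [-0.214, -3.132, 0.001]
contact_force: [-4.9, 3.2, -0.1]
finger_gap: 0.0112
```

>>> play_rows:
  deltas: [-0.5,0,0,0,-1,-0.5,0,0,0,-1,0,0,0,0,-1]

```text
time_s: 12.6
ee_pos: [0.4582, 0.1331, 0.0155]
tcp_rot: [-0.213, -3.13, 0.001]
contact_force: [-9.0, 3.2, 2.4]
finger_gap: 0.0114
```

>>> play_rows:
  deltas: [-0.5,0,0,0,-1,0,0,0.4,0,-1,0,0,0,0,-1,0,0,0,0,-0.6,0,0,0,0,-0.4,0,0,0,0,-0.2,0,0,0,0,0.1,0,0,0,0,0.1,0,0,0,0,0.1]

```text
time_s: 13.35
ee_pos: [0.4609, 0.133, 0.0153]
tcp_rot: [0.213, 3.134, -0.0]
contact_force: [-0.3, 0.5, 0.1]
finger_gap: 0.0473
```

>>> play_rows:
  deltas: [0,0,-5,0,0.1,0,0,-15,0,0.1,0,0,-25,0,0.1,0,0,-30,0,0.1,10,0,-30,0,0.4,20,0,-25,0,1,20,0,-20,0,1,0,0,0,0,1]

```text
time_s: 14.02
ee_pos: [0.4092, 0.1402, 0.1687]
tcp_rot: [0.212, 3.131, 0.001]
contact_force: [1.0, 1.3, 0.1]
finger_gap: 0.0851
```

Run:
```python
from m import *
to(589.4,114.8,170,2.833)
C=cam("wrist")
for n in ("top","wrist","side"):
    im=get_image(n); cv2.imwrite(f"pics/{n}3.png",im)
    for k,z in dict(edge_left=.004,edge_right=.004,scale=0,turn_grip=.12,lime_tub=.022).items():
        for d in spotter.pinpoint(n,k)[:1]: print(n,k,round(d["confidence"],2),np.round(d["xy"],1),onz(n,d["xy"],z,C if n=="wrist" else None).round(4))
q=proj("wrist",[[.49,.129,.01]],C)[0].astype(int); print(q)
print(quad("top",im,"scale",.008,0,0))
x,y=proj("top",[[.49,.129,.01]])[0].astype(int)
T=cv2.imread("pics/top3.png")[y-50:y+50,x-66:x+67]; W=cv2.imread("pics/wrist3.png")
cv2.imwrite("pics/e.png",np.vstack([cv2.resize(T,None,fx=3,fy=3,interpolation=cv2.INTER_CUBIC),cv2.resize(W,(399,299))]))
```

```text
t 14.02 pos [409.2 140.2 168.7] th 3.0065 F [1.  1.3 0.1] gap 0.0851
delta tool: [-1.819506e+02 -8.717000e-01 -1.315000e+00  1.735000e-01]
top lime_tub 0.73 [323.5 256.8] [[0.5444 0.1544 0.022 ]]
wrist edge_left 0.87 [370.2 300.8] [[0.5002 0.1847 0.004 ]]
wrist edge_right 0.93 [258.2 298.1] [[0.4818 0.0729 0.004 ]]
wrist scale 0.93 [317.  276.5] [[0.4681 0.1346 0.    ]]
wrist lime_tub 0.76 [346.7 351.4] [[0.5437 0.1545 0.022 ]]
side edge_left 0.7 [297.5 287.9] [[0.4971 0.1859 0.004 ]]
side edge_right 0.67 [311.7 318.2] [[0.487  0.0717 0.004 ]]
side scale 0.61 [292.2 306.1] [[0.4678 0.1307 0.    ]]
side turn_grip 0.65 [341.8 272. ] [[0.5251 0.0185 0.12  ]]
side lime_tub 0.56 [322.  282.2] [[0.5409 0.1588 0.022 ]]
[314 301]
None
```

View pics/e.png

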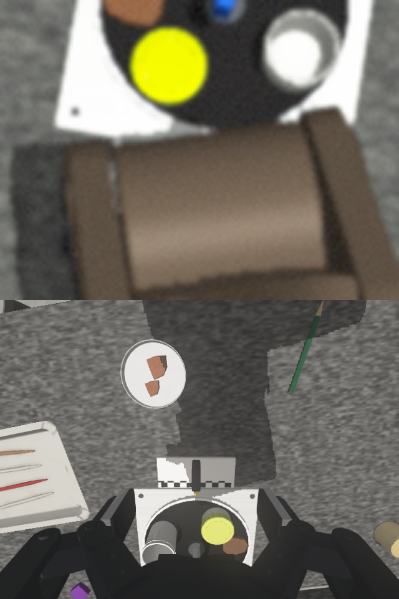

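Top view is blocked by the arm. The wrist view shows the bar against the stand's front edge, with the mark near (314,303). I zoom there and measure.

Run:
```python
from m import *
W=cv2.imread("pics/wrist3.png"); C=cam("wrist")
cv2.imwrite("pics/f.png",cv2.resize(W[245:345,215:415],None,fx=4,fy=4,interpolation=cv2.INTER_CUBIC))
hsv=cv2.cvtColor(W,cv2.COLOR_BGR2HSV); m=cv2.inRange(hsv,(18,80,60),(28,255,255)); m[:290]=0;m[325:]=0;m[:,:290]=0;m[:,335:]=0
y,x=np.nonzero(m); print(len(x),x.mean(),y.mean(),onz("wrist",[[x.mean(),y.mean()]],.012,C))
for d in spotter.trace("wrist","scale")[:1]: print(d["box"])
print(quad("wrist",W,"scale",.008,0,0,C))
```

```text
50 315.24 310.66 [[0.49872722 0.12832073 0.012     ]]
[252.8, 251.9, 128.6, 56.8]
(0.81, 467.6417236328125, 131.645263671875, 119.97760772705078, 58.915409088134766, 81.62493896484375)
```

View pics/f.png

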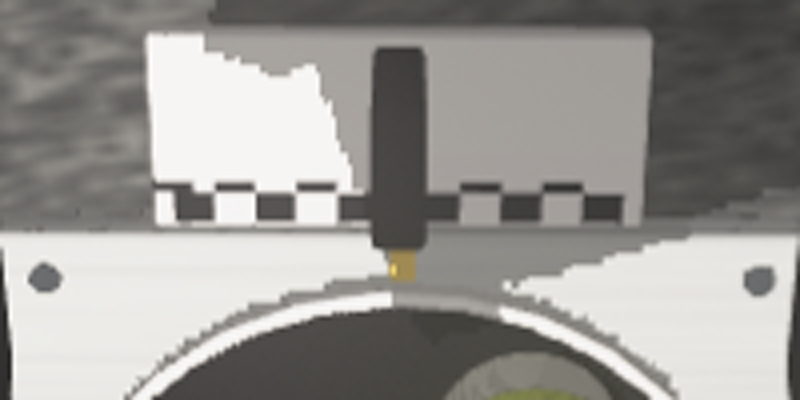

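```bash
cat > fit.py <<'E'
from m import *
from scipy.optimize import minimize
def hullmask(n,P,C):
    m=np.zeros((480*4,640*4),np.uint8); q=((proj(n,P,C)+.5)*4).astype(np.int32)
    cv2.fillConvexPoly(m,cv2.convexHull(q.reshape(-1,1,2)),1); return cv2.resize(m.astype(np.float32),(640,480),interpolation=cv2.INTER_AREA)
def fit(n,mask,mk,p0,steps,C=None):
    C=C or cam(n)
    f=lambda p: np.abs(hullmask(n,mk(p),C)-mask).sum()
    s=np.vstack([p0]+[np.array(p0)+np.eye(len(p0))[i]*steps[i] for i in range(len(p0))])
    o=minimize(f,p0,method="Nelder-Mead",options=dict(initial_simplex=s,xatol=1e-4,fatol=.2)); return o.x.round(4),o.fun,mask.sum()
def grip(p):
    c,s=np.cos(p[2]),np.sin(p[2])
    return [[p[0]+c*a-s*b,p[1]+s*a+c*b,z] for a in(-.026,.026) for b in (-.006,.006) for z in (.1,.14)]
def lid(p):
    t=np.linspace(0,6.28,60); return [[p[0]+.0245*np.cos(a),p[1]+.0245*np.sin(a),z] for a in t for z in (.040,.052)]
def hm(im,lo,hi,box):
    m=cv2.inRange(cv2.cvtColor(im,cv2.COLOR_BGR2HSV),lo,hi); k=np.zeros((480,640),np.float32); x0,y0,x1,y1=box; k[y0:y1,x0:x1]=m[y0:y1,x0:x1]/255.; return k
BL=((100,110,40),(130,255,255)); LI=((27,100,60),(38,255,255))
BOX={"top":(270,170,430,320),"side":(280,215,480,350)}
E
python3 - <<'E'
from fit import *
for n in ("top","side"):
    im=cv2.imread(f"pics/{n}0.png")
    print(n,"grip",fit(n,hm(im,*BL,BOX[n]),grip,[.589,.115,-.3],[.004,.004,.1]))
    print("lid",fit(n,hm(im,*LI,BOX[n]),lid,[.543,.153],[.004,.004]))
E
```

```text
top grip (array([ 0.5904,  0.1154, -0.3128]), np.float64(59.0625), np.float32(239.0))
lid (array([0.5428, 0.1516]), np.float64(88.375), np.float32(592.0))
side grip (array([ 0.5893,  0.1189, -0.3483]), np.float64(84.1875), np.float32(539.0))
lid (array([0.543 , 0.1569]), np.float64(64.9375), np.float32(303.0))
```

>>> play_rows:
  deltas: [-30.4,-0.1,-4,0,1,-30.4,-0.1,-4,0,1,-30.4,-0.1,-4,0,1,-30.4,-0.1,-4,0,1,-30.4,-0.1,-4,0,1,-30.4,-0.1,-4,0,1,0,0,0,0.093,1,0,0,0,0.093,1,0,0,0,0,1,0,0,0,0,1]

```text
time_s: 15.9
ee_pos: [0.5917, 0.1145, 0.1892]
tcp_rot: [-0.499, -3.101, 0.0]
contact_force: [-1.0, 0.7, -0.7]
finger_gap: 0.0855
```

Run:
```python
from fit import *
to(590,115,103,np.pi-.32); print(r.sense()["joint_positions"].round(3))
C=cam("wrist"); im=get_image("wrist"); cv2.imwrite("pics/w4.png",im)
print(C[2].round(3))
print("grip",fit("wrist",hm(im,*BL,(0,0,640,480)),grip,[.590,.115,-.32],[.004,.004,.1],C))
for k in ("turn_grip",):
    for d in spotter.pinpoint("wrist",k)[:2]: print(k,d,onz("wrist",d["xy"],.12,C))
```

```text
t 15.90 pos [591.7 114.5 189.2] th 2.8226 F [-1.   0.7 -0.7] gap 0.0855
delta tool: [ 1.73310e+00 -5.05000e-02  8.62012e+01  1.00000e-03]
[ 0.082  0.503  1.663 -0.     0.976 -1.17 ]
[[ 0.314 -0.905 -0.288  0.518]
 [ 0.95   0.299  0.095  0.138]
 [ 0.    -0.303  0.953  0.332]
 [ 0.     0.     0.     1.   ]]
grip (array([ 0.5902,  0.1152, -0.3061]), np.float64(250.5625), np.float32(1603.0))
turn_grip {'xy': [313.3, 253.0], 'confidence': 0.8} [[0.5893737  0.11400153 0.12      ]]
```

View pics/w4.png

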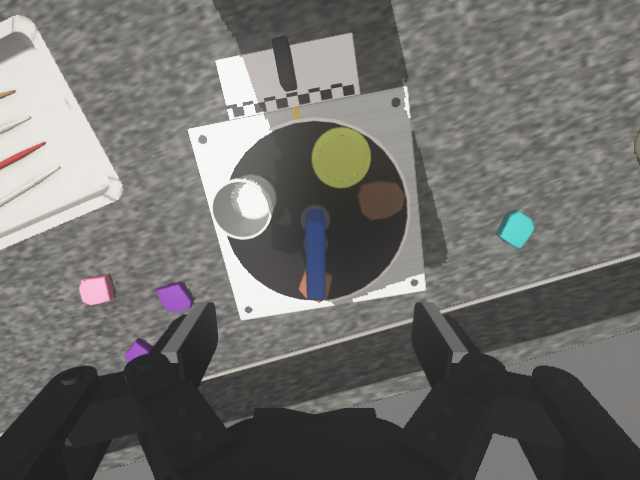

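Wrist view: the bar is flush and parallel along the stand, within about 1 mm of the mark at (296,112). The blue grip runs (315,212)–(316,298), between the fingers and aligned. Nothing touches it. Descend and grip.

>>> play_rows:
  deltas: [1.7,0,15,-0.01,1,0,0,25,0,1,0,0,25,0,1,0,0,15,0,1,0,0,6,0,1,0,0,0,0,1,0,0,0,0,0.3,0,0,0,0,-0.2,0,0,0,0,-0.5,0,0,0,0,-0.6,0,0,0,0,-0.7]

```text
time_s: 16.92
ee_pos: [0.5904, 0.1151, 0.104]
tcp_rot: [0.487, 3.102, 0.0]
contact_force: [-1.2, 0.1, 0.2]
finger_gap: 0.0254
```

>>> play_rows:
  deltas: [0,0,0,0,-1,0,0,0,0,-1,0,0,0,0,-1,0,0,0,0,-1,0,0,0,0,-1]

```text
time_s: 17.33
ee_pos: [0.5905, 0.1154, 0.1039]
tcp_rot: [0.488, 3.103, 0.001]
contact_force: [-0.6, 4.5, 6.0]
finger_gap: 0.0109
```

>>> play_rows:
  deltas: [0,0,0,-0.01,-1,0,0,0,-0.02,-1,0,0,0,-0.03,-1,0,0,0,-0.03,-1,0,0,0,-0.03,-1,0,0,0,-0.03,-1,0,0,0,-0.03,-1,0,0,0,-0.03,-1,0,0,0,-0.03,-1,0,0,0,-0.03,-1,0,0,0,-0.03,-1,0,0,0,-0.03,-1]

```text
time_s: 18.33
ee_pos: [0.5905, 0.1157, 0.1039]
tcp_rot: [-0.031, 3.14, 0.001]
contact_force: [0.2, 6.5, 5.0]
finger_gap: 0.0112
```

>>> play_rows:
  deltas: [0,0,0,-0.03,-1,0,0,0,-0.03,-1,0,0,0,-0.03,-1,0,0,0,-0.02,-1,0,0,0,-0.02,-1,0,0,0,-0.01,-1,0,0,0,0,-1]

```text
time_s: 18.92
ee_pos: [0.5905, 0.1158, 0.1039]
tcp_rot: [-0.249, 3.13, 0.001]
contact_force: [-0.0, 7.6, 5.0]
finger_gap: 0.0112
```

Run:
```python
from fit import *
to(590,115,103,3.36)
ang=lambda p,a: np.degrees(np.arctan2(p[1]-a[1],p[0]-a[0]))
C=cam("wrist")
for n,a in (("top",(.5904,.1152)),("side",(.5893,.1189)),("wrist",(.5902,.1152))):
    im=get_image(n); cv2.imwrite(f"pics/{n}5.png",im)
    c=C if n=="wrist" else None
    m=hm(im,*LI,BOX.get(n,(0,0,640,480)))
    o=fit(n,m,lid,[.53,.125],[.004,.004],c); print(n,"lid",o,ang(o[0],a),"target",180-8.02)
    for d in spotter.pinpoint(n,"lime_tub")[:1]: p=onz(n,d["xy"],.022,c)[0]; print(d["confidence"],p.round(4),ang(p,a))
cv2.imwrite("pics/g.png",np.hstack([cv2.resize(cv2.imread("pics/wrist5.png"),(400,300)),cv2.resize(cv2.imread("pics/side5.png")[205:355,260:460],(400,300))]))
```

```text
t 18.92 pos [590.5 115.8 103.9] th -2.9825 F [-0.   7.6  5. ] gap 0.0112
delta tool: [ 0.6022 -0.6773  0.8804 -0.0594]
top lid (array([0.5318, 0.1286]), np.float64(502.875), np.float32(0.0)) 167.11968885097514 target 171.98
side lid (array([0.5326, 0.1316]), np.float64(89.6875), np.float32(303.0)) 167.37493290491278 target 171.98
0.64 [0.5309 0.1363 0.022 ] 163.4343552130854
wrist lid (array([0.5307, 0.1276]), np.float64(345.1875), np.float32(5642.0)) 168.2278657136554 target 171.98
0.72 [0.4701 0.1288 0.022 ] 173.55350388090622
```

View pics/g.png

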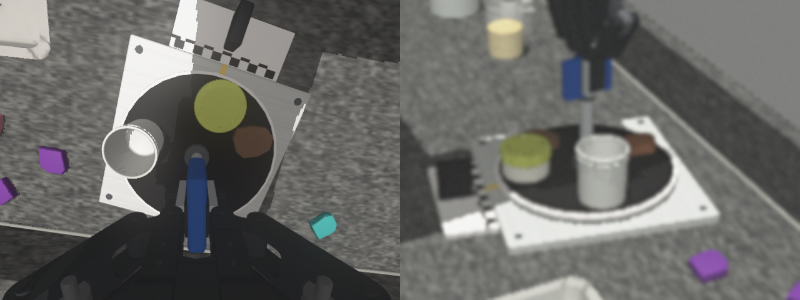

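>>> play_rows:
  deltas: [0,0,0,-0.01,-1,0,0,0,-0.02,-1,0,0,0,-0.02,-1,0,0,0,-0.015,-1,0,0,0,-0.005,-1,0,0,0,0,-1,0,0,0,0,-1]

```text
time_s: 19.8
ee_pos: [0.5905, 0.1158, 0.1039]
tcp_rot: [-0.358, 3.12, 0.001]
contact_force: [-0.4, 7.4, 6.0]
finger_gap: 0.0112
```

Run:
```python
from fit import *
to(590,115,103,3.36)
S=lambda p,a:(lambda d:(np.cos(-.14)*d[0]+np.sin(-.14)*d[1], -np.sin(-.14)*d[0]+np.cos(-.14)*d[1]))(np.array(p[:2])-a)
C=cam("wrist")
for n,a in (("side",(.5893,.1189)),("wrist",(.5902,.1152))):
    im=get_image(n); cv2.imwrite(f"pics/{n}6.png",im); c=C if n=="wrist" else None
    o=fit(n,hm(im,*LI,BOX.get(n,(0,0,640,480))),lid,[.529,.124],[.004,.004],c); q=S(o[0],a); print(n,"lid",o,"stand frame mm",np.round(q,4)*1000,"deg off",np.degrees(np.arctan2(q[1],-q[0])))
    if n=="wrist":
        p=proj(n,[[.4915,.1287,.012]],C)[0].astype(int)
        m=hm(im,(18,70,60),(28,255,255),(p[0]-25,p[1]-25,p[0]+25,p[1]+25)); y,x=np.nonzero(m); k=onz(n,[[x.mean(),y.mean()]],.012,C)[0]; print("mark",len(x),k,S(k,a))
        P=[]
        for e in("edge_left","edge_right"):
            d=spotter.pinpoint(n,e)[0]; P.append(onz(n,d["xy"],.004,C)[0]); print(e,d["confidence"],P[-1].round(4),np.round(S(P[-1],a),4))
        Q=quad(n,im,"scale",.008,0,0,C); print(Q, S(np.array(Q[1:3])/1000,a))
        cv2.imwrite("pics/k.png",im)
```

```text
t 19.80 pos [590.5 115.8 103.9] th -2.9131 F [-0.4  7.4  6. ] gap 0.0112
delta tool: [ 0.6775 -0.6834  0.8935  0.01  ]
side lid (array([0.53  , 0.1285]), np.float64(96.375), np.float32(300.0)) stand frame mm [-60.1   1.2] deg off 1.174350070132623
wrist lid (array([0.5303, 0.1235]), np.float64(352.4375), np.float32(5638.0)) stand frame mm [-60.5  -0.1] deg off -0.1324943219997264
mark 159 [0.49523266 0.12846216 0.012     ] (np.float64(-0.0958888212846168), np.float64(-0.00011963232905974445))
edge_left 0.58 [0.4977 0.1839 0.004 ] [-0.1012  0.0551]
edge_right 0.6 [0.4814 0.0735 0.004 ] [-0.1019 -0.0565]
(0.82, 459.7471923828125, 132.11329650878906, 120.09715270996094, 61.7928466796875, 81.94112396240234) (np.float64(-0.13153659092712672), np.float64(-0.0014559743372974422))
```

View pics/k.png

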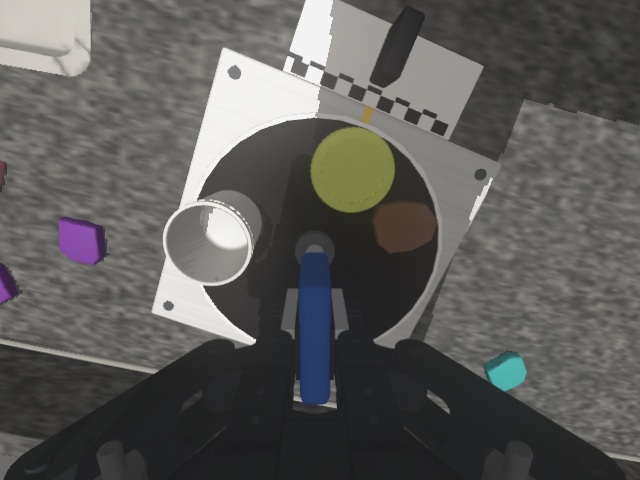

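The wrist picture shows the tub (353,170) in line with the axis (315,250) and the mark (367,115). The bar is flush and parallel to the stand. Handing in.

```bash
python3 -c "
from h import *
print(r.finish_job()); print(r.sense()['time_s'],r.sense()['finger_gap'])"
```

```text
the job is handed in; nothing more can be done
None
the job is handed in; nothing more can be done
```

I laid the scale bar flat in front of the stand, pushed it against the front edge and let go of it. I then gripped the blue grip and turned the carousel about 31° slowly. I handed the job in at about 20 s, still holding the grip.

What the last checks showed:

- **Bar edge:** it is parallel to the stand, and the fitted edge points lie 101–102 mm in front of the axis against a nominal 100 mm. I felt contact with the stand when pushing. An earlier push had only stuck on the worktop under downward pressure, so I eased off and pushed again.
- **Bar centring:** the wrist camera puts it about 0.7–1.4 mm to the right of the yellow mark. I judged that small enough and did not correct it.
- **Tub:** the wrist camera has it 0.1° off the line through the mark, and the side camera 1.2° off, about 1 mm. The side camera reads about 4 mm off in y compared with the other cameras. The top camera could not check it because the arm was in the way.
- **Contact:** the measured tool force while turning stayed under 10 N. I did not touch the cup or the objects on the disc.

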